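Set the parcel desk's counter timer to ten minutes

ROBOT

A 6-joint arm with a two-finger parallel gripper is mounted at the origin on the work surface. World frame = base frame: x ahead of the robot, y to its left, z up, the work surface at z = 0. Lengths are in m, angles in rad, forces in N, time in s.
With the tool pointing down it reaches from about 0.25 to 0.775 m from the base axis. Payload 4 kg.
Tool frame: the origin (TCP) lies at the very end of the fingers, on their centre line; the grasp point (between the pads) lies 19 mm behind it; z points along the fingers, y is the line along which they close (so a half turn about z gives the same grasp; the last joint's range is limited). The gripper opens to 85 mm and grips with 20 to 120 N. Pads are 22 mm wide; open, the fingers measure 114 mm over their backs; the gripper's body (76 mm by 85 mm) begins 54 mm behind the grasp point. The pads swing forward as they close: fully open they stand 13 mm farther back than shut.
Start: joints at [-0.103, 0.087, 1.371, -0, 1.684, -0.103], TCP at [0.55, -0, 0.231] pointing down, gripper open.
Joint ranges: [-3.1, 3.1], [-0.76, 2.03], [0.27, 2.55], [-1.08, 4.22], [0.17, 2.65], [-2.57, 2.57]. Speed limits (rad/s): [2.79, 2.79, 3.14, 3.14, 3.14, 3.14].

INTERFACE

Orientations are given as a unit quaternion [w, x, y, z].
In Python, from plant import env gives the robot as it stands.
- The arm moves only by the shell command python3 -m crank 'ROWS' [OPENING]. ROWS is JSON, a list of rows, each an object with "travel": the shift along the world's x, y, z in cm, a list of three; "roll": the turn about the world's z in degrees. A call has 1 to 20 rows; each row shifts and turns the commanded pose from where the row before left it; what a row does not reach is not made up. A row lasts 1/8 s, in which the tool goes at most 62.5 mm and 10.7 degrees, less where a joint would pass 70% of its speed; a pose out of reach is approached as far as the arm can. A call is refused whole if a number of a shift passes 6.25 or a number of a turn 10.7, either way. A call with a gripper value outside its range is refused whole. OPENING is the closure, from -1 (fully open) to 1 (shut), set as the call begins (- or left out, the last holds). The fingers move at their own pace and stop on an object; the grip force is fixed at half the most. Time passes only in rows, so rows that do not move let the fingers close. It gives the time, the measured TCP pose, the force, the opening and the grip force at its end, in the units of the state.
- env.read_state(): the state, without advancing time (a new reading comes with each control period).
- env.grab_frame(name): name is "scene" or "side" or "wrist"; returns a dict with "pixels" (384x512x3 uint8, blue, green, red), "intrinsics" (3x3 intrinsics, pixels), "dist" ([k1, k2, p1, p2, k3] as OpenCV has them; the pictures are not rectified), "camera_from_world" (4x4, takes a point from world to camera coordinates); the wrist camera has in their place "hand_eye" (4x4, takes a point from camera to tool coordinates, whose origin is the TCP and whose axes are the flange's). Camera axes: x right, y down, z forward; pixel columns grow to the right and rows downward; lengths in m; the calibration is good to about 2 mm. A picture is of the moment at which its call begins: read the wrist's pose just before it. There is no depth.
- env.finish_job(): hands the job in; it is judged then, once.
The state is a dict: "clock": time; "joints": joint angles; "joint_vel": joint speeds; "effort": joint torques, N m; "eef_pos": TCP position; "orientation": TCP orientation; "contact_force": force on the tool from outside, world axes, zero at the start; "wrist_torque": the same for the moment, N m; "finger_gap": opening from 0.0 (shut) to 1.0 (fully open); "grip_force": force on a finger pad.
Only numpy, scipy, OpenCV 4.12 (cv2) and the standard library are available. Lean on these libraries where they do the work, as an engineer would, in place of code of your own. Each camera call takes 0.05 s, during which the arm holds its last target. There are 200 camera calls.

TASK

Give the waiting courier ten minutes at the parcel desk: turn the dial of the big square timer clockwise until its pointer is past the top mark (15 minutes, the three bars), then turn it back to the 10 minute mark (the two bars), let go and leave it there. Leave the small round timer alone.

Things in the scene. Friction and masses are not known exactly. Their poses are not given: they have to be found in the camera images.
- timer_base: White square timer housing, 150 x 150 x 40 mm high, stuck fast to the desk; small steel bell on its -x -y corner. Origin: centre of its underside, on the dial's upright axis; z up. Black marks 54 mm from the axis: top mark (15 min, three bars) along its +x; counter-clockwise from +x seen from above: 10 min (two bars) at 24 degrees, 5 min (one bar) at 48, zero (a dot) at 72.
- timer_dial (a joint): Dial angle, rad, growing clockwise seen from above: 0 pointer at zero dot, 0.419 5 min, 0.838 10 min, 1.257 15 min (top mark), end stop 1.6. Starts between 0.05 and 0.5. The pointer's direction in the housing's frame is 1.257 minus this value, counter-clockwise from +x. Friction 0.04 N m, no spring, stays where left.
- timer_grip (a point): Grip point on the dial's axis, 75 mm above the desk. The black dial is a disc 80 mm across (top 51 mm above the desk) with an upright bar handle across it, 64 long, 16 thick, 36 mm high (top at 87 mm); a white line on the bar marks its pointer end. Turns with the dial: x along the bar to the pointer end, z up; pinch across y, 16 mm wide.
- small_timer_mark (a point): Pointer tip on the dial of the other timer, a loose small round one (white, 72 mm across, black dial with slim round knob, 59 mm high in all) that must be left alone. The point is 28 mm from that timer's axis, 36 mm above the desk.

How it is judged:
By the outcome, as a careful person would: the job done as asked, in the order asked, and still so for the second after the job is handed in, with the robot touching nothing.
It also fails if it takes over 35 s, if anything falls off the work surface, if the arm or the gripper's body presses on something with over 40 N, if the wrist force passes 120 N, or if a joint passes its speed limit or range.

## Working session

There is one attempt and no reset: what is moved stays moved. The work goes in short steps, Python scripts to look and compute and a shell command to move; the robot and the scene stay as the last step left them, time stands still between calls to the robot, and variables do not carry over. Pictures are saved under pics/ and viewed, at most 10 in all, crops included, and the job is handed in when it is done.

```bash
ls; mkdir -p pics; python3 - <<'E'
from plant import env
import cv2,numpy as np,pickle
s=env.read_state();print({k:np.round(v,3).tolist() for k,v in s.items()})
F={n:env.grab_frame(n) for n in("scene","side","wrist")}
pickle.dump((s,F),open('f0.pkl','wb'))
cv2.imwrite('pics/a.png',F['scene']['pixels']);cv2.imwrite('pics/b.png',F['side']['pixels'])
print(F['wrist']['hand_eye'],s['orientation'])
E
```

```text
pics
{'clock': 0.0, 'joints': [-0.103, 0.088, 1.372, 0.0, 1.684, -0.103], 'joint_vel': [0.002, 0.002, 0.001, 0.001, -0.001, -0.001], 'effort': [0.0, -35.186, -31.328, 0.0, 0.011, 0.0], 'eef_pos': [0.55, 0.0, 0.23], 'orientation': [-0.001, 0.707, 0.707, -0.001], 'contact_force': [0.027, -0.44, -0.472], 'wrist_torque': [-0.028, 0.074, 0.002], 'grip_force': 0.0, 'finger_gap': 0.999}
[[-4.37959694e-04 -9.55719688e-01 -2.94278245e-01  7.53175338e-02]
 [ 9.99999855e-01 -3.26267083e-04 -4.28641118e-04 -4.59911310e-04]
 [ 3.13647451e-04 -2.94278390e-01  9.55719693e-01 -1.43082114e-01]
 [ 0.00000000e+00  0.00000000e+00  0.00000000e+00  1.00000000e+00]] [-8.67975922e-04  7.07113856e-01  7.07098831e-01 -6.96812828e-04]
```

View pics/a.png

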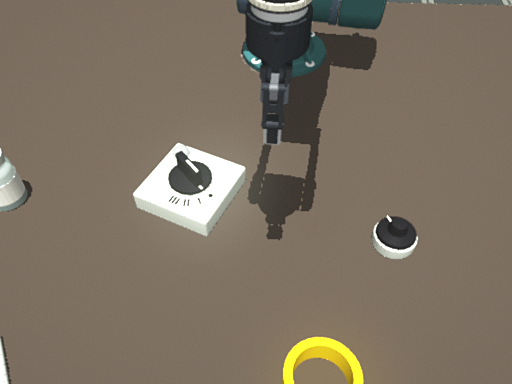

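View pics/b.png

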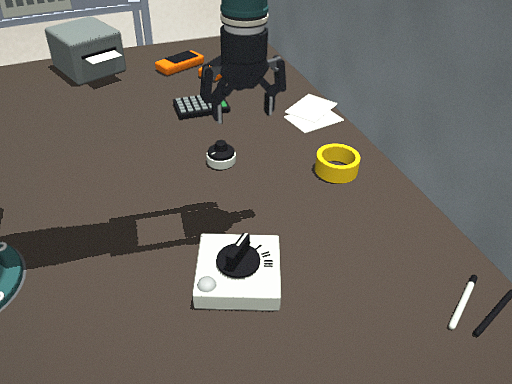

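The scene camera shows the square timer at about (190,185), with its marks toward the image bottom: three bars (174,200), dot (210,195). The side camera shows it at (238,270). The small timer is far away, at (396,235) in the scene view. I'll measure from enlarged crops.

```bash
cat > h.py <<'E'
import cv2,numpy as np
def ray(f,px,z):
    p=cv2.undistortPoints(np.array(px,float).reshape(-1,1,2),f['intrinsics'],np.array(f['dist'])).reshape(-1,2)
    T=f.get('cfw',f.get('camera_from_world'));R,t=T[:3,:3],T[:3,3];c=-R.T@t
    d=np.c_[p,np.ones(len(p))]@R
    return c+d*((z-c[2])/d[:,2])[:,None]
E
python3 - <<'E'
import pickle,cv2,numpy as np
from h import *
s,F=pickle.load(open('f0.pkl','rb'))
a=cv2.resize(F['scene']['pixels'][140:240,125:255],None,fx=4,fy=4,interpolation=2)[:, :400*2]
b=cv2.resize(F['side']['pixels'][225:315,185:290],None,fx=4,fy=4,interpolation=2)
cv2.imwrite('pics/c.png',cv2.resize(F['scene']['pixels'][140:240,125:255],None,fx=6,fy=6,interpolation=2))
cv2.imwrite('pics/d.png',cv2.resize(b,None,fx=1.5,fy=1.5))
for n,lo in(('scene',(140,240,125,255)),('side',(225,315,185,290))):
    im=F[n]['pixels'][lo[0]:lo[1],lo[2]:lo[3]]
    g=cv2.cvtColor(im,6)
    m=(g>150).astype('uint8');m=cv2.morphologyEx(m,3,np.ones((3,3)))
    c=max(cv2.findContours(m,0,2)[0],key=cv2.contourArea)
    h=cv2.approxPolyDP(cv2.convexHull(c),2,True).reshape(-1,2)+[lo[2],lo[0]]
    print(n,h.tolist());print(ray(F[n],h,.04).round(3).tolist())
E
```

```text
scene [[177, 143], [245, 167], [244, 180], [206, 236], [137, 207], [133, 192]]
[[0.395, -0.191, 0.04], [0.447, -0.053, 0.04], [0.48, -0.051, 0.04], [0.61, -0.101, 0.04], [0.56, -0.228, 0.04], [0.527, -0.244, 0.04]]
side [[278, 236], [278, 309], [194, 306], [193, 288], [201, 234], [247, 233]]
[[0.583, -0.11, 0.04], [0.518, -0.266, 0.04], [0.39, -0.214, 0.04], [0.398, -0.177, 0.04], [0.446, -0.056, 0.04], [0.53, -0.082, 0.04]]
```

View pics/c.png

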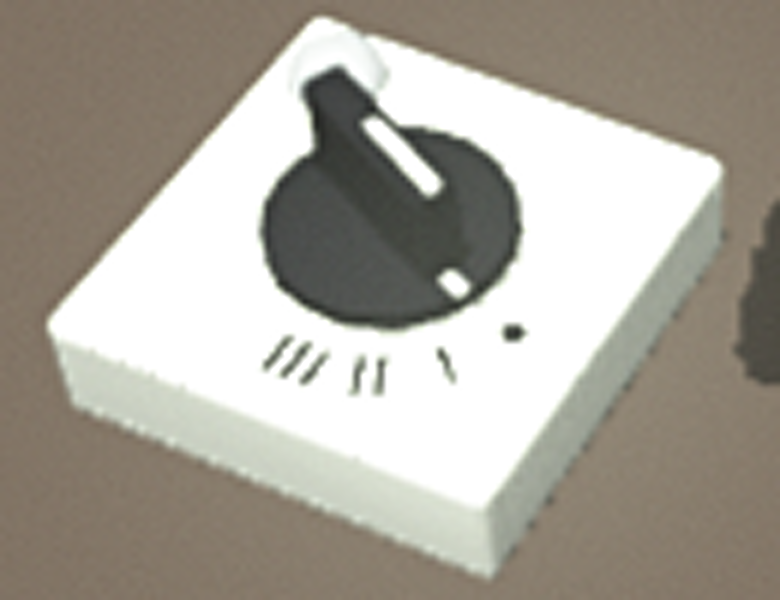

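View pics/d.png

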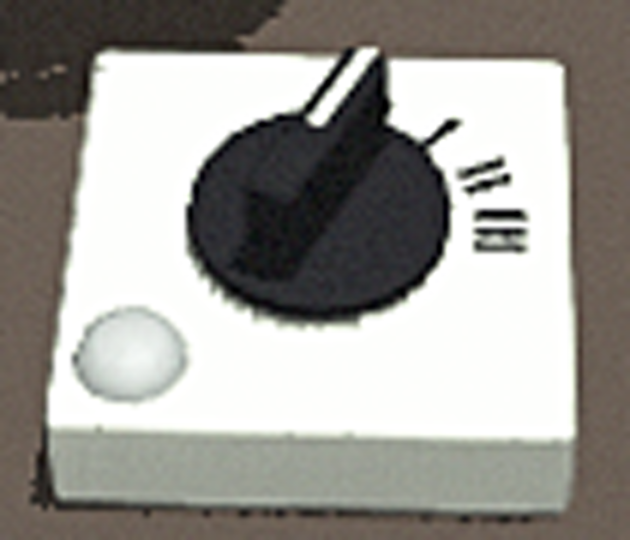

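The crops show the pointer between the dot and the one-bar mark. In c.png the corners are at (50,322), (722,165), (490,510) and (320,15), the dot at (513,332) and the pointer's rim tick at (454,285). In d.png the three bars are at (500,230).

```bash
python3 - <<'E'
import pickle,cv2,numpy as np
from h import *
s,F=pickle.load(open('f0.pkl','rb'))
A=lambda p:np.array(p)/6+[125,140]-.42
B=lambda p:np.array(p)/6+[185,225]-.42
f,g=F['scene'],F['side']
for n,fr,c,m,tk,ln in(('scene',f,A([[318,12],[728,160],[490,514],[46,322]]),A([[295,360],[368,376],[447,364],[513,332]]),A([[454,285]]),A([[368,120],[437,192]])),
  ('side',g,B([[50,432],[95,50],[568,60],[577,437]]),B([[500,230],[485,176],[442,132]]),None,B([[318,122],[368,50]]))):
    P=ray(fr,c,.04)[:,:2];M=ray(fr,m,.04)[:,:2];L=ray(fr,ln,.087)[:,:2]
    C=P.mean(0);print(n,P.round(3).tolist(),'C',C.round(4),'sides',np.linalg.norm(P-np.roll(P,1,0),axis=1).round(3))
    e=P[3]-P[0]+P[2]-P[1];print('yaw edges',np.degrees(np.arctan2(e[1],e[0])))
    d=M-C;print('marks r',np.hypot(*d.T).round(3),'ang',np.degrees(np.arctan2(d[:,1],d[:,0])).round(1))
    if tk is not None:
        t=ray(fr,tk,.051)[0,:2]-C;print('tick',np.hypot(*t),np.degrees(np.arctan2(t[1],t[0])))
    l=L[1]-L[0];print('line',L.round(4).tolist(),np.degrees(np.arctan2(l[1],l[0])),(L-C).round(4).tolist())
E
```

```text
scene [[0.391, -0.191], [0.445, -0.051], [0.588, -0.104], [0.53, -0.245]] C [ 0.4884 -0.1475] sides [0.149 0.15  0.152 0.152]
yaw edges -20.725055975184354
marks r [0.054 0.053 0.052 0.052] ang [-23.6   0.9  26.1  50.8]
tick 0.034070903362985204 41.31482347692007
line [[0.4841, -0.152], [0.5108, -0.1273]] 42.720736372164666 [[-0.0043, -0.0045], [0.0224, 0.0202]]
side [[0.393, -0.195], [0.445, -0.053], [0.587, -0.107], [0.531, -0.245]] C [ 0.489 -0.15 ] sides [0.147 0.151 0.151 0.149]
yaw edges -20.613125928108083
marks r [0.053 0.054 0.055] ang [-18.6   5.3  29. ]
line [[0.4879, -0.1493], [0.5114, -0.1263]] 44.34491454146861 [[-0.0011, 0.0007], [0.0224, 0.0237]]
```

Both views agree: centre (0.4885, −0.149), yaw about −21°, and the corners form 150 mm sides. The pointer is at about 43° in the world, so the dial is at about 0.14 rad. I'll move above it, with the jaws turned −47°.

```bash
python3 -m crank '[{"travel":[-1.2,-3,-1.5],"roll":-9.4},{"travel":[-1.2,-3,-1.5],"roll":-9.4},{"travel":[-1.2,-3,-1.5],"roll":-9.4},{"travel":[-1.2,-3,-1.5],"roll":-9.4},{"travel":[-1.35,-2.9,-1.5],"roll":-9.4},{"travel":[0,0,0],"roll":0},{"travel":[0,0,0],"roll":0}]' -1
python3 - <<'E'
from plant import env
import cv2,numpy as np,pickle
from scipy.spatial.transform import Rotation as R
from h import *
s=env.read_state();f=env.grab_frame('wrist')
q=s['orientation'];T=np.eye(4);T[:3,:3]=R.from_quat([*q[1:],q[0]]).as_matrix();T[:3,3]=s['eef_pos']
f['cfw']=np.linalg.inv(T@f['hand_eye']);pickle.dump((s,f),open('f1.pkl','wb'))
cv2.imwrite('pics/e.png',f['pixels']);print(s['eef_pos'],q,s['joints'])
E
```

```text
clock: 1.02
eef_pos: [0.4888, -0.1487, 0.1565]
orientation: [-0.0, 0.93, 0.367, 0.0]
contact_force: [0.0, 1.2, 0.4]
finger_gap: 0.996
grip_force: 0.0
[ 0.48878533 -0.14866946  0.15652109] [-1.23510981e-04  9.30202361e-01  3.67046931e-01  3.19581507e-04] [-4.06684087e-01  2.70502156e-02  1.58275426e+00  6.26309048e-04
  1.53150909e+00  4.12422937e-01]
```

View pics/e.png

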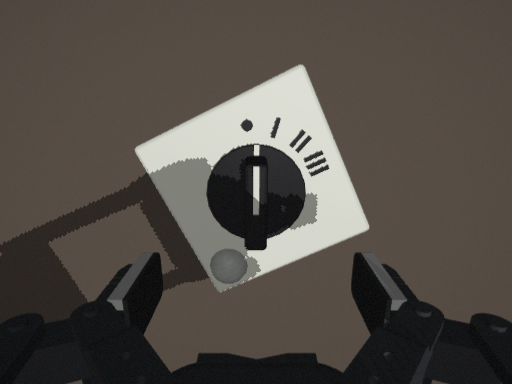

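The wrist view shows the bar upright at column 256, centred between the pads (140 and 370), and the jaws aligned with it. The bell at (228,266) is clear. I'll descend to TCP z = 58 mm and close.

```bash
python3 -m crank '[{"travel":[0,0,-3],"roll":0},{"travel":[0,0,-3],"roll":0},{"travel":[0,0,-2.5],"roll":0},{"travel":[0,0,-1.3],"roll":0},{"travel":[0,0,0],"roll":0},{"travel":[0,0,0],"roll":0}]' -1
python3 -m crank '[{"travel":[0,0,0],"roll":0},{"travel":[0,0,0],"roll":0},{"travel":[0,0,0],"roll":0},{"travel":[0,0,0],"roll":0},{"travel":[0,0,0],"roll":0},{"travel":[0,0,0],"roll":0},{"travel":[0,0,0],"roll":0},{"travel":[0,0,0],"roll":0}]' 1
```

```text
clock: 1.82
eef_pos: [0.4896, -0.1492, 0.0597]
orientation: [0.001, 0.93, 0.367, 0.001]
contact_force: [-0.1, -0.1, 0.6]
finger_gap: 1.005
grip_force: 0.0
clock: 2.82
eef_pos: [0.488, -0.1485, 0.0587]
orientation: [-0.001, 0.93, 0.367, -0.0]
contact_force: [-4.1, 3.0, 5.0]
finger_gap: 0.179
grip_force: 60.3
```

Gripped: the gap is about 16 mm and forces are small. Turning clockwise 75°.

```bash
python3 -m crank '[{"travel":[0,0,0],"roll":-7.5},{"travel":[0,0,0],"roll":-7.5},{"travel":[0,0,0],"roll":-7.5},{"travel":[0,0,0],"roll":-7.5},{"travel":[0,0,0],"roll":-7.5},{"travel":[0,0,0],"roll":-7.5},{"travel":[0,0,0],"roll":-7.5},{"travel":[0,0,0],"roll":-7.5},{"travel":[0,0,0],"roll":-7.5},{"travel":[0,0,0],"roll":-7.5},{"travel":[0,0,0],"roll":0},{"travel":[0,0,0],"roll":0},{"travel":[0,0,0],"roll":0}]'
python3 - <<'E'
from plant import env
import cv2,numpy as np,pickle
from scipy.spatial.transform import Rotation as R
s=env.read_state();f=env.grab_frame('wrist');g=env.grab_frame('side')
q=s['orientation'];T=np.eye(4);T[:3,:3]=R.from_quat([*q[1:],q[0]]).as_matrix()
print('tool y yaw',np.degrees(np.arctan2(T[1,1],T[0,1])))
cv2.imwrite('pics/f.png',np.hstack([f['pixels'][:,80:430],cv2.resize(g['pixels'][215:325,185:290],None,fx=3.49,fy=3.49)[:384]]))
E
```

```text
clock: 4.45
eef_pos: [0.488, -0.1493, 0.0587]
orientation: [0.0, 0.961, -0.275, -0.0]
contact_force: [-4.4, 1.6, 5.6]
finger_gap: 0.179
grip_force: 60.2
tool y yaw -121.91766484719018
```

View pics/f.png

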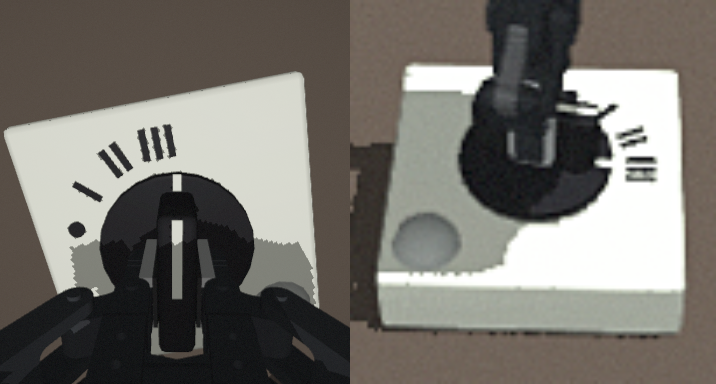

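The wrist half shows the pointer tick at (177,183), past the three bars at (157,142). The two bars are at (115,160), one at (87,191) and the dot at (76,229). Next I'll work out the return turn.

```bash
python3 - <<'E'
from plant import env
import cv2,numpy as np
from h import *
from scipy.spatial.transform import Rotation as R
s=env.read_state();f=env.grab_frame('wrist')
q=s['orientation'];T=np.eye(4);T[:3,:3]=R.from_quat([*q[1:],q[0]]).as_matrix();T[:3,3]=s['eef_pos']
f['cfw']=np.linalg.inv(T@f['hand_eye'])
M=ray(f,np.array([[156,143],[115,160],[87,191],[76,229]])+[80,0],.04)[:,:2]
t=ray(f,[[257,182]],.051)[:,:2]; l=ray(f,[[257,225],[257,295]],.087)[:,:2]
c0=s['eef_pos'][:2]
# circle centre from known geometry: rigid fit of marks
a=np.radians([0,24,48,72]);S=.054*np.c_[np.cos(a),np.sin(a)]
U,_,V=np.linalg.svd((S-S.mean(0)).T@(M-M.mean(0)));r=(U@V).T;c=M.mean(0)-r@S.mean(0)
yaw=np.degrees(np.arctan2(r[1,0],r[0,0]));print('centre',c,c0,'yaw',yaw,'res mm',(1e3*(S@r.T+c-M)).round(1).tolist())
for C in(c,c0):
    d=t[0]-C;print('tick',np.hypot(*d),np.degrees(np.arctan2(d[1],d[0])))
    print('marks', [np.degrees(np.arctan2(*(m-C)[::-1])).round(1) for m in M])
d=l[0]-l[1];print('line',np.degrees(np.arctan2(d[1],d[0])))
E
```

```text
centre [ 0.48701748 -0.14824313] [ 0.48805266 -0.14926748] yaw -21.51135121930577 res mm [[-0.0, 0.0], [-0.0, 0.0], [-0.0, 0.1], [0.1, -0.1]]
tick 0.03608715351257073 -32.99440424571188
marks [np.float64(-21.6), np.float64(2.5), np.float64(26.4), np.float64(50.6)]
tick 0.034662367361763355 -32.50605759067583
marks [np.float64(-20.9), np.float64(3.6), np.float64(27.9), np.float64(52.2)]
line -31.92032088770461
```

The marks fit to 0.1 mm. The pointer is at −32.4°, the top mark at −21.4° (so it is past by 11°), and the two bars at 2.6°. Turning back +35°.

```bash
python3 -m crank '[{"travel":[0,0,0],"roll":7},{"travel":[0,0,0],"roll":7},{"travel":[0,0,0],"roll":7},{"travel":[0,0,0],"roll":7},{"travel":[0,0,0],"roll":7},{"travel":[0,0,0],"roll":0},{"travel":[0,0,0],"roll":0},{"travel":[0,0,0],"roll":0}]'
python3 -m crank '[{"travel":[0,0,0],"roll":0},{"travel":[0,0,0],"roll":0},{"travel":[0,0,0],"roll":0},{"travel":[0,0,0],"roll":0},{"travel":[0,0,0],"roll":0},{"travel":[0,0,0],"roll":0},{"travel":[0,0,0],"roll":0},{"travel":[0,0,0],"roll":0}]' -1
python3 -m crank '[{"travel":[0,0,1.5],"roll":0},{"travel":[0,0,3],"roll":0},{"travel":[0,0,3],"roll":0},{"travel":[0,0,3],"roll":0},{"travel":[0,0,0],"roll":0},{"travel":[0,0,0],"roll":0}]'
python3 - <<'E'
from plant import env
import cv2,numpy as np,pickle
from scipy.spatial.transform import Rotation as R
s=env.read_state();f=env.grab_frame('wrist')
q=s['orientation'];T=np.eye(4);T[:3,:3]=R.from_quat([*q[1:],q[0]]).as_matrix();T[:3,3]=s['eef_pos']
f['cfw']=np.linalg.inv(T@f['hand_eye']);pickle.dump(f,open('f2.pkl','wb'))
cv2.imwrite('pics/g.png',cv2.resize(f['pixels'][90:290,120:386],None,fx=3,fy=3,interpolation=2))
E
```

```text
clock: 5.6
eef_pos: [0.4882, -0.149, 0.0587]
orientation: [0.0, 1.0, 0.027, -0.0]
contact_force: [-3.4, 2.2, 6.0]
finger_gap: 0.174
grip_force: 60.3
clock: 6.6
eef_pos: [0.4885, -0.149, 0.0584]
orientation: [0.0, 1.0, 0.026, 0.0]
contact_force: [-0.3, 1.0, -0.2]
finger_gap: 0.998
grip_force: 0.0
clock: 7.35
eef_pos: [0.4883, -0.1489, 0.1632]
orientation: [0.0, 1.0, 0.026, -0.0]
contact_force: [-0.7, 0.0, -0.4]
finger_gap: 1.004
grip_force: 0.0
```

View pics/g.png

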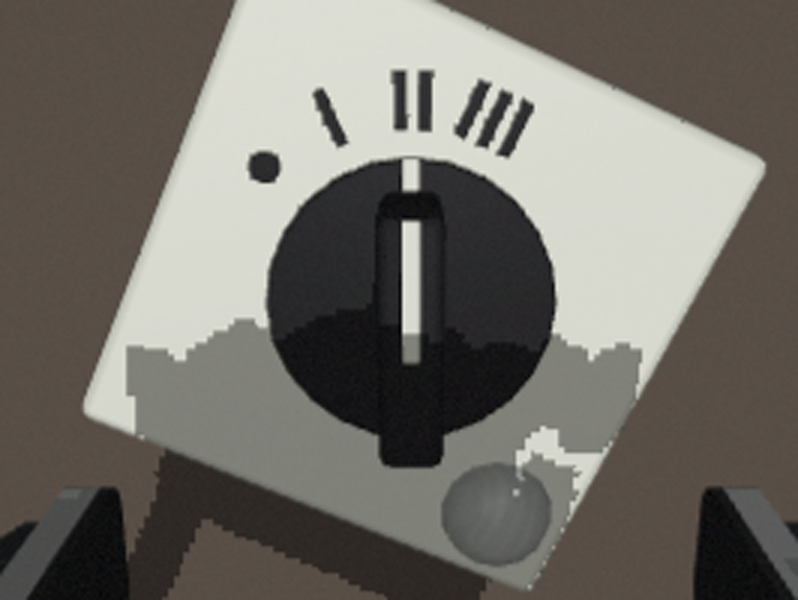

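The pointer line at column 411 points between the two bars (400 and 426, centre 412.5), so it is within about 0.5° of the mark. The gripper is open and clear, so I'm handing in.

```bash
python3 -c "
from plant import env
print(env.finish_job())"
```

```text
the job is handed in; nothing more can be done
None
```

I turned the dial about 11° past the 15-minute mark, set it back to within about 0.5° of the 10-minute mark, let go with the gripper clear, left the small timer alone, and handed the job in at about 7.4 s (no verdict was returned).

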